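# Set the warming plate one click higher and start it

### The arm

A 7-joint arm with a two-finger parallel gripper is mounted at the origin on the work surface. World frame = base frame: x ahead of the robot, y to its left, z up, the work surface at z = 0. Lengths are in m, angles in degrees, forces in N, time in s.
With the tool pointing down it reaches from about 0.4 to 0.925 m from the base axis. Payload 4.1 kg.
Tool frame: the origin (TCP) lies between the finger pads; the fingertips stand 11 mm ahead of it and the grasp point (between the pads) lies 8 mm behind it (tip_reach is the distance from the TCP to the fingertips, in m); z points along the fingers, y is the line along which they close (so a half turn about z gives the same grasp; the last joint's range is limited). The gripper opens to 85 mm and grips with 20 to 120 N. Pads are 22 mm wide; open, the fingers measure 114 mm over their backs; the gripper's body (76 mm by 85 mm) begins 54 mm behind the grasp point. The pads swing forward as they close: fully open they stand 13 mm farther back than shut.
Start: joints at [64.343, 22.827, 2.584, 88.041, -1.071, 69.15, -2.905], TCP at [0.222, -0.611, 0.242] pointing down, gripper open.
Joint ranges: [-161.44, 161.44], [-28.35, 127.94], [-78.24, 83.42], [0, 140.83], [-78.03, 258.03], [13.02, 114.36], [-168.23, 168.23]. Speed limits (degrees/s): [147.25, 147.25, 180, 180, 180, 180, 180].

### API

Orientations are given as [roll, pitch, yaw] about the fixed x, y, z axes, in that order (R = Rz(yaw) Ry(pitch) Rx(roll)).
In Python, from station import read_state, get_image, close_job, tip_reach gives the robot as it stands.
- The arm moves only by the tool arm_command, never from a script. Its argument "rows" is a list of rows, each a list of 7 numbers: the shift along the tool's x, y, z in mm, then the turn, a rotation vector about the tool's x, y, z in degrees, then the opening, from -1 (shut) to 1 (fully open). In form: [[tx, ty, tz, rx, ry, rz, claw], ...]. A call has 1 to 12 rows; each row is the pose to reach, as a shift and turn from the pose commanded when the call began, along the tool's axes at that moment; what a row does not reach only later rows make up. A row lasts 1/10 s, in which the tool goes at most 50 mm and 8.59 degrees, less where a joint would pass 70% of its speed; a pose out of reach is approached as far as the arm can. A call with a gripper value outside its range is refused whole. The fingers move at their own pace and stop on an object; "force" is the grip in N (left out, the last holds). Time passes only in rows, so rows that repeat a pose let the fingers close. It gives the time, the measured TCP pose, the force, the opening and the grip force at its end, in the units of the state.
- read_state(): the state, without advancing time (a new reading comes with each control period).
- get_image(name): name is "side" or "top"; returns a dict with "img" (480x640x3 uint8, blue, green, red), "intrinsics" (3x3 intrinsics, pixels), "k1" (the pictures are not rectified: a ray, as slopes to the right and down, at radius r is drawn at 1 + k1 r^2 times it, then the intrinsics apply), "eye" and "attitude" of the camera in the world. Camera axes: x right, y up, looking along -z (the intrinsics and any distortion apply to the point x, -y, -z); pixel columns grow to the right and rows downward; lengths in m; the calibration is good to about 2 mm. A picture is of the moment at which its call begins. There is no depth.
- close_job(): hands the job in; it is judged then, once.
The state is a dict: "t": time; "joint_pos": joint angles; "joint_vel": joint speeds; "joint_efforts": joint torques, N m; "ee_pos": TCP position; "tool_rot": TCP orientation; "force": force on the tool from outside, world axes, zero at the start; "ft_torque": the same for the moment, N m; "grip_width": finger opening in m; "grip_force": force on a finger pad.
Only numpy, scipy, OpenCV 4.12 (cv2) and the standard library are available. Lean on these libraries where they do the work, as an engineer would, in place of code of your own. Each camera call takes 0.05 s, during which the arm holds its last target. There are 200 camera calls.

### The job

Turn the big knurled dial of the warming plate clockwise (seen from above) by fingertip friction, without gripping it, until it clicks into the very next notch, so that its pointer line stands at the second-shortest mark; one click only. Then press the round start button beside it fully down with a fingertip and let it come up again. Leave the fruit cup, the shaker, the pan and everything else standing where they are; nothing is to be picked up.

Things in the scene. Friction and masses are not known exactly. Their poses are not given: they have to be found in the camera images.
- warmer: fixed metal warming plate, 340 (x) x 460 (y) x 70 mm high; origin at the centre of its underside, x from its front (robot side) to the back, y to its left. The front 140 mm of its top is the control strip, behind it a black glass plate. Dial axis at x -100, y +60 mm; button at x -100, y -75; fruit cup at the strip's left end, shaker at its right end.
- dial_top (a point): centre of the dial's flat top face, on its vertical axis, 92 mm above the table; turns with the dial. Black disc of 92 mm diameter, 16 mm tall, knurled rim, grippy ribbed rubber top. It floats on a spring: gives straight down up to 4 mm (2.5 N to start, 12 N at the end), then is solid. A fingertip pressed 2 to 4 mm into the spring, about 30 mm from the axis, and moved along an arc carries it round.
- dial_pointer (a point): outer end of the metal pointer line on the dial's top face, 44 mm from the axis; turns with the dial. Four dark marks on the strip round the dial, 45 deg apart, 6, 10, 14 and 18 mm long in clockwise order, show the notches: seen from above, the first is 22.5 deg and the second 67.5 deg clockwise from the warmer's x axis.
- dial (a joint): angle of the dial in rad, growing clockwise seen from above: notches at 0 (shortest mark; it starts there, give or take 0.15 which springs back), 0.785, 1.571 and 2.356; stops at -0.3 and 2.65. Leaving a notch takes about 0.04 N m; past the crest half way (0.39, 1.18) it springs into the next notch by itself.
- start_top (a point): centre of the top of the start button: round grey cap of 32 mm diameter in a black round housing on the control strip; pressed straight down, springs back. The point moves with the cap.
- start (a joint): travel of the start button in m: 0 up, 0.006 fully down (about 5 N); it counts as pressed beyond 0.004.
- fruit_cup: clear plastic cup of red fruit with a domed lid, 84 mm diameter, 89 mm high, loose on the strip; origin at the centre of its underside. Leave alone.
- shaker: pepper shaker, 44 mm diameter, 82 mm high, loose on the strip; origin at the centre of its underside. Leave alone.
- pan: open steel pan about 186 x 200 mm over its rim, 40 mm high, loose on the left of the glass plate; origin at the centre of its underside. Leave alone.
- jug: clear measuring jug, 100 mm diameter, 140 mm high, loose on the table at the left; origin at the centre of its underside. Leave alone.
- can_a: food can, 74 mm diameter, 110 mm high, loose on the table at the left; origin at the centre of its underside. Leave alone.
- can_b: food can, 74 mm diameter, 110 mm high, loose on the table at the right; origin at the centre of its underside. Leave alone.
- spice: spice bottle, 56 mm diameter, 130 mm high, loose on the table at the right; origin at the centre of its underside. Leave alone.

How it is judged:
By the outcome, as a careful person would: the job done as asked, in the order asked, and still so for the second after the job is handed in, with the robot touching nothing.
It also fails if it takes over 35 s, if anything falls off the work surface, if the arm or the gripper's body presses on something with over 40 N, if the wrist force passes 120 N, or if a joint passes its speed limit or range.

## Working session

There is one attempt and no reset: what is moved stays moved. The work goes in short steps, Python scripts to look and compute and a tool call to move; the robot and the scene stay as the last step left them, time stands still between calls to the robot, and variables do not carry over. Pictures are saved under pics/ and viewed, at most 10 in all, crops included, and the job is handed in when it is done.

Besides the shell and the picture viewer there is one more tool, called as name(argument=value, ...) on one line, values as JSON. arm_command: Moves the arm, as the interface text tells. Its arguments: {"type":"object","properties":{"rows":{"type":"array","items":{"type":"array","items":{"type":"number"}}},"force":{"type":"number"}},"required":["rows"]}

```bash
mkdir -p pics
cat > h.py <<'E'
import numpy as np, cv2
from station import read_state, get_image, close_job, tip_reach
from scipy.spatial.transform import Rotation as R
def att(d):
    a=np.array(d["attitude"],float)
    return a if a.shape==(3,3) else (R.from_euler('xyz',a,degrees=True).as_matrix() if a.size==3 else None)
def ray(d,u,v):
    K=np.array(d["intrinsics"]);p=cv2.undistortPoints(np.array([[[u,v]]],float),K,np.array([d["k1"],0,0,0,0.]))[0,0]
    return att(d)@np.array([p[0],-p[1],-1.])
def onz(d,u,v,z):
    r=ray(d,u,v);e=np.array(d["eye"]);return e+r*(z-e[2])/r[2]
def proj(d,P):
    q=att(d).T@(np.array(P)-np.array(d["eye"]));x,y=q[0]/-q[2],-q[1]/-q[2];s=1+d["k1"]*(x*x+y*y)
    K=np.array(d["intrinsics"]);return (K@[x*s,y*s,1])[:2]
E
python3 - <<'E'
from h import *
for n in("top","side"):
    d=get_image(n);cv2.imwrite(f"pics/{n}0.png",d["img"]);print(n,d["eye"],d["attitude"],d["intrinsics"],d["k1"])
s=read_state();print(s,tip_reach if not callable(tip_reach) else tip_reach())
E
```

```text
top [ 0.22047802 -0.01030093  1.6477543 ] [ 12.9640875   -0.2845754  -84.82072172] [[568.20041467   0.         317.28899837]
 [  0.         568.20041467 247.87681985]
 [  0.           0.           1.        ]] -0.13416539175261177
side [0.4700152  0.93271083 0.88494078] [  49.72448538    0.80545691 -176.21600058] [[517.6107386    0.         319.49513222]
 [  0.         517.6107386  241.31086169]
 [  0.           0.           1.        ]] 0.04577775476206741
{'t': 0.1, 'joint_pos': array([64.34199557, 22.86716338,  2.5802137 , 88.10638245, -1.07147633,
       69.15047782, -2.90483328]), 'joint_vel': array([ 0.00296519, -0.07577334, -0.05051897, -0.18758937, -0.01165446,
       -0.02549813, -0.02945463]), 'joint_efforts': array([ 3.77175078e-03, -4.76267338e+01,  1.37029968e+00, -2.54951119e+01,
        1.19155206e-02,  4.99329530e-03,  6.04760359e-06]), 'ee_pos': array([ 0.22200058, -0.61033141,  0.24137757]), 'tool_rot': array([-1.79900352e+02,  6.79083871e-03,  1.99923645e+01]), 'force': array([0.51793473, 0.39585492, 0.17988477]), 'ft_torque': array([-0.03058805,  0.00250494, -0.01923113]), 'grip_force': 0.0, 'grip_width': 0.0857163057983914} 0.011
```

View pics/top0.png

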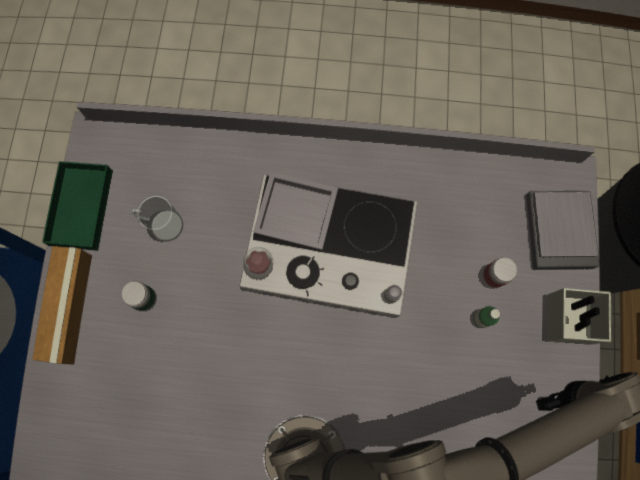

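View pics/side0.png

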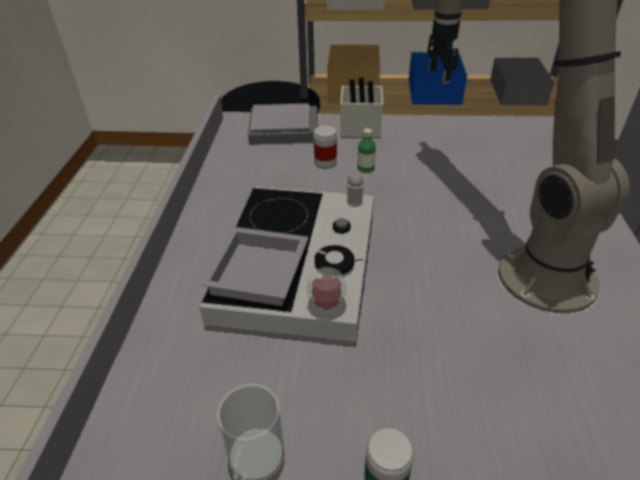

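The top view shows the warmer with the cup at (258,262), the dial at (303,272), the button at (350,281) and the shaker at (393,294). In the side view the dial is at (334,260) and the button at (342,226).

```bash
cat > m.py <<'E'
from h import *
def blob(img,x0,x1,y0,y1,th):
    g=cv2.cvtColor(img,cv2.COLOR_BGR2GRAY);m=np.zeros_like(g);m[y0:y1,x0:x1]=(g[y0:y1,x0:x1]<th)*255
    cs,_=cv2.findContours(m,cv2.RETR_EXTERNAL,cv2.CHAIN_APPROX_NONE);return max(cs,key=cv2.contourArea)
E
python3 - <<'E'
from m import *
for n,bd,bb,c in(("top",(282,322,252,292),(340,361,270,293),(230,240,420,325)),("side",(310,358,242,280),(330,354,214,236),(300,160,400,320))):
    d=get_image(n);im=d["img"]
    for nm,b,z in(("dial",bd,.090),("btn",bb,.080)):
        k=blob(im,*b,70);e=cv2.fitEllipse(cv2.convexHull(k));(u,v)=e[0]
        x,y,w,h=cv2.boundingRect(k)
        print(n,nm,e,(x,y,w,h),onz(d,u,v,z), "size mm", 1e3*np.linalg.norm(onz(d,x,v,z)-onz(d,x+w,v,z)))
    x0,y0,x1,y1=c; cr=im[y0:y1,x0:x1];s=min(800/cr.shape[1],600/cr.shape[0]);cv2.imwrite(f"pics/{n}c.png",cv2.convertScaleAbs(cv2.resize(cr,None,fx=s,fy=s,interpolation=cv2.INTER_CUBIC),alpha=1.2));print(s)
    g=cv2.cvtColor(im,cv2.COLOR_BGR2GRAY)
    if n=="top":
        # white strip+ black glass as bright low-sat region corners by threshold
        m=np.zeros_like(g);m[165:325,230:425]=((g>165)[165:325,230:425])*255
        k=max(cv2.findContours(m,0,2)[0],key=cv2.contourArea);r=cv2.minAreaRect(k);print(r,[onz(d,*p,.07)[:2].round(4) for p in cv2.boxPoints(r)], cv2.boxPoints(r).round(1).tolist())
E
```

```text
top dial ((302.34771728515625, 272.0187683105469), (32.05812072753906, 32.479522705078125), 42.75886535644531) (287, 256, 32, 33) [0.50576655 0.04959618 0.09      ] size mm 89.18544005340456
top btn ((349.6799011230469, 280.8825988769531), (15.548968315124512, 16.248750686645508), 14.74962043762207) (342, 273, 16, 17) [ 0.49455032 -0.08425527  0.08      ] size mm 44.810815718524005
4.2105263157894735
((356.9063415527344, 282.77154541015625), (92.53533172607422, 46.68828201293945), 9.309940338134766) [array([0.4363, 0.0289]), array([0.5696, 0.0199]), array([ 0.5499, -0.2422]), array([ 0.4172, -0.2287])] [[307.5, 298.29998779296875], [315.0, 252.1999969482422], [406.29998779296875, 267.20001220703125], [398.79998779296875, 313.29998779296875]]
side dial ((334.1069030761719, 260.31890869140625), (30.70807456970215, 40.217620849609375), 91.30601501464844) (315, 246, 40, 29) [0.50545339 0.06234828 0.09      ] size mm 90.97267428054076
side btn ((341.0965270996094, 226.0321044921875), (13.997756004333496, 17.174386978149414), 87.47398376464844) (333, 222, 17, 12) [ 0.49415686 -0.07592172  0.08      ] size mm 42.29144740404663
3.75
```

View pics/topc.png

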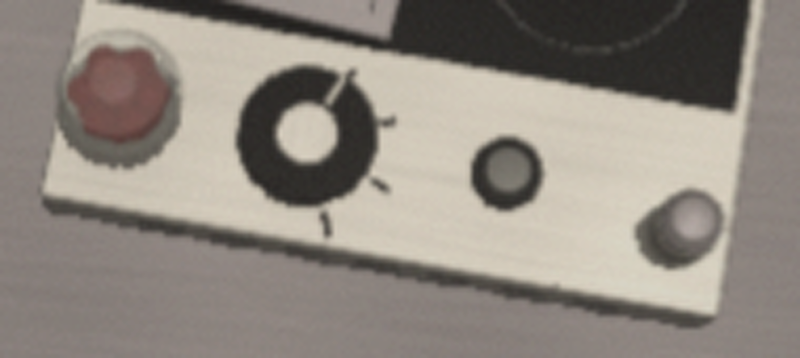

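View pics/sidec.png

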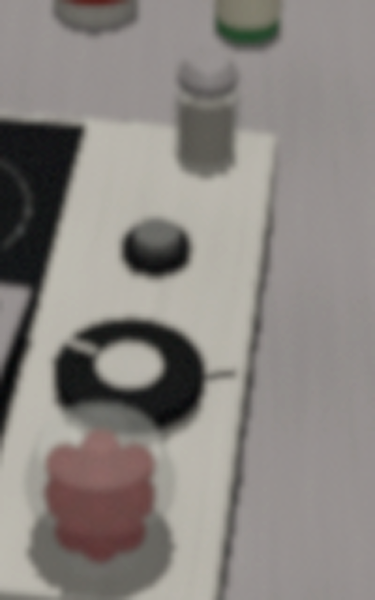

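The top crop shows the dial at crop (308,135), its pointer at the upper right on the shortest mark, and the grey cap at (508,170). In the side crop the cup hides a little of the dial's near edge, so the dial's light centre disc and the button's cap are safer features to triangulate from.

Run:
```python
from h import *
D={n:get_image(n) for n in("top","side")}
def cen(n,b,lo,hi):
    g=cv2.cvtColor(D[n]["img"],cv2.COLOR_BGR2GRAY)
    x0,x1,y0,y1=b;s=8;c=cv2.resize(g[y0:y1,x0:x1],None,fx=s,fy=s,interpolation=cv2.INTER_LINEAR)
    m=((c>lo)&(c<hi)).astype(np.uint8)*255
    m=cv2.morphologyEx(m,cv2.MORPH_OPEN,cv2.getStructuringElement(2,(33,33)))
    k=max(cv2.findContours(m,0,1)[0],key=cv2.contourArea);M=cv2.moments(k);r=cv2.boundingRect(k)
    return (M["m10"]/M["m00"]+.5)/s-.5+x0,(M["m01"]/M["m00"]+.5)/s-.5+y0,r[2]/s,r[3]/s
def tri(a,b):
    A=[];y=[]
    o1,o2=np.array(D["top"]["eye"]),np.array(D["side"]["eye"]);r1,r2=ray(D["top"],*a),ray(D["side"],*b)
    t=np.linalg.lstsq(np.c_[r1,-r2],o2-o1,rcond=None)[0];p,q=o1+t[0]*r1,o2+t[1]*r2
    return (p+q)/2,np.linalg.norm(p-q)
for nm,bt,bs,lo,hi,z in(("disc",(293,312,263,281),(323,345,248,267),120,256,.092),("cap",(343,357,274,288),(330,354,214,234),62,150,.085)):
    a=cen("top",bt,lo,hi);b=cen("side",bs,lo,hi);print(nm,np.round(a,1),np.round(b,1),onz(D["top"],*a[:2],z),onz(D["side"],*b[:2],z),tri(a[:2],b[:2]))
g=cv2.cvtColor(D["side"]["img"],cv2.COLOR_BGR2GRAY);print(g[214:236:2,330:354:2])
# strip front corners at base/top in top crop (crop/4.2105+offset)
for p,z in(((44,200),.07),((718,315),.07),((735,108),.07)):print(p,onz(D["top"],p[0]/4.21+230,p[1]/4.21+240,z))
d=D["top"];print("pointer",onz(d,350/4.21+230,72/4.21+240,.092),onz(d,330/4.21+230,101/4.21+240,.092))
print("shaker top",onz(d,694/4.21+230,215/4.21+240,.082),"cup lid", onz(d,118/4.21+230,90/4.21+240,.06))
```

```text
disc [302.5 271.1  14.   13.6] [334.  256.8  16.5  10.9] [0.50788935 0.04935881 0.092     ] [0.50609667 0.05275352 0.092     ] (array([0.50727425, 0.04957727, 0.08944243]), np.float64(0.0021541956481533173))
cap [350.3 280.   10.8  10.9] [342.7 221.5  24.   20. ] [ 0.49631897 -0.08568012  0.085     ] [ 0.49061492 -0.08819376  0.085     ] (array([ 0.49312131, -0.08519358,  0.08806781]), np.float64(0.00526955596945194))
[[151 150 150 148 148 149 150 150 151 150 149 150]
 [150 149 149 148 146 146 147 149 149 149 149 150]
 [150 149 148 139 124 114 113 126 139 146 148 149]
 [151 148 129  99  92  89  90  90  98 117 144 148]
 [150 131  69  75  87  89  89  88  83  61 118 148]
 [148 103  29  53  76  84  85  80  62  33  88 145]
 [148  95  23  32  49  57  57  52  39  22  73 142]
 [149  99  22  19  28  31  33  30  21  18  87 146]
 [150 130  57  15  17  21  19  17  16  41 112 148]
 [151 147 115  68  53  31  27  48  73 113 144 150]
 [151 150 147 139 131 112 108 127 139 149 150 150]]
(44, 200) [0.44932375 0.21946293 0.07      ]
(718, 315) [ 0.41332143 -0.23386658  0.07      ]
(735, 108) [ 0.55398137 -0.23693216  0.07      ]
pointer [0.55041094 0.02352094 0.092     ] [0.52962106 0.03492121 0.092     ]
shaker top [ 0.47678694 -0.21215472  0.082     ] cup lid [0.53036333 0.17973858 0.06      ]
```

arm_command(rows=[[10, -10, 0, 0, 0, 0, 0.06], [35, -37, 0, 0, 0, 0, 0.06], [65, -69, 0, 0, 0, 0, 0.06], [97, -103, 0, 0, 0, 0, 0.06], [129, -137, 0, 0, 0, 0, 0.06], [161, -171, 0, 0, 0, 0, 0.06], [193, -205, 0, 0, 0, 0, 0.06], [225, -239, 0, 0, 0, 0, 0.06], [257, -273, 0, 0, 0, 0, 0.06], [289, -307, 0, 0, 0, 0, 0.06], [321, -341, 0, 0, 0, 0, 0.06], [353, -374, 0, 0, 0, 0, 0.06]])

```text
t: 1.5
ee_pos: [0.426, -0.1359, 0.2426]
tool_rot: [179.9, -0.0, 20.0]
force: [0.5, -0.6, -0.0]
grip_width: 0.0452
grip_force: 0.0
```

arm_command(rows=[[30, -32, 0, 0, 0, 0, 0.06], [60, -64, 0, 0, 0, 0, 0.06], [90, -96, 0, 0, 0, 0, 0.06], [115, -122, 0, 0, 0, 0, 0.06], [130, -139, 0, 0, 0, 0, 0.06], [138, -147, 20, 0, 0, 0, 0.06], [140, -148, 50, 0, 0, 0, 0.06], [140, -148, 75, 0, 0, 0, 0.06], [140, -148, 85, 0, 0, 0, 0.06], [140, -148, 85, 0, 0, 0, 0.06], [140, -148, 85, 0, 0, 0, 0.06]])

```text
t: 2.6
ee_pos: [0.5075, 0.0485, 0.1583]
tool_rot: [180.0, -0.1, 20.0]
force: [0.1, 0.0, 0.5]
grip_width: 0.0452
grip_force: 0.0
```

Run:
```python
from h import *
s=read_state();print(s["t"],s["ee_pos"],s["tool_rot"],s["force"],s["grip_width"],s["joint_pos"],tip_reach if not callable(tip_reach) else tip_reach())
d=get_image("side");c=d["img"][150:300,250:410];cv2.imwrite("pics/s1.png",cv2.convertScaleAbs(cv2.resize(c,None,fx=4,fy=4,interpolation=2),alpha=1.3))
```

```text
2.6 [0.50753478 0.04847471 0.1582927 ] [ 1.79966462e+02 -8.36588694e-02  1.99921246e+01] [0.14512168 0.03378348 0.52549368] 0.045185806947473935 [ 14.60331584  15.06938111 -28.86376599 111.87548585   8.8323802
  55.09036766 -88.49938303] 0.011
```

View pics/s1.png

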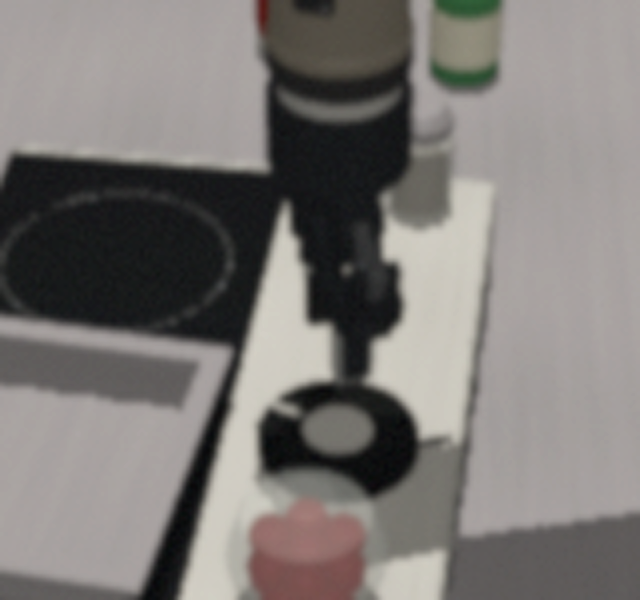

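The fingers hang centred above the dial, with the tip at crop (350,375) and the dial's disc at (338,430). The cup and pan are clear of them, so I'll descend and creep down under force.

arm_command(rows=[[0, 0, 20, 0, 0, 0, 0.06], [0, 0, 38, 0, 0, 0, 0.06], [0, 0, 48, 0, 0, 0, 0.06], [0, 0, 52, 0, 0, 0, 0.06], [0, 0, 52, 0, 0, 0, 0.06]])

```text
t: 3.15
ee_pos: [0.5073, 0.0482, 0.1056]
tool_rot: [180.0, -0.0, 20.0]
force: [-0.1, -0.9, -0.0]
grip_width: 0.0449
grip_force: 0.0
```

arm_command(rows=[[0, 0, 1, 0, 0, 0, 0.06], [0, 0, 2, 0, 0, 0, 0.06], [0, 0, 3, 0, 0, 0, 0.06], [0, 0, 3, 0, 0, 0, 0.06]])

```text
t: 3.55
ee_pos: [0.5071, 0.0482, 0.1024]
tool_rot: [180.0, -0.0, 20.0]
force: [-0.5, -0.3, 0.4]
grip_width: 0.0452
grip_force: 0.0
```

arm_command(rows=[[0, 0, 1, 0, 0, 0, 0.06], [0, 0, 2, 0, 0, 0, 0.06], [0, 0, 2, 0, 0, 0, 0.06]])

```text
t: 3.85
ee_pos: [0.5072, 0.0482, 0.1004]
tool_rot: [180.0, -0.0, 20.0]
force: [-0.9, -0.4, 0.5]
grip_width: 0.045
grip_force: 0.5
```

arm_command(rows=[[0, 0, 1, 0, 0, 0, 0.06], [0, 0, 2, 0, 0, 0, 0.06], [0, 0, 2, 0, 0, 0, 0.06]])

```text
t: 4.15
ee_pos: [0.5072, 0.0482, 0.0986]
tool_rot: [180.0, -0.0, 20.0]
force: [-0.9, -0.4, 5.2]
grip_width: 0.0451
grip_force: 2.5
```

arm_command(rows=[[0, 0, 1, 0, 0, 0, 0.06], [0, 0, 1, 0, 0, 0, 0.06]])

```text
t: 4.35
ee_pos: [0.5073, 0.0482, 0.0979]
tool_rot: [180.0, -0.0, 20.0]
force: [-1.4, -0.2, 6.9]
grip_width: 0.0451
grip_force: 3.4
```

arm_command(rows=[[0, 0, 1, 0, 0, 0, 0.06], [0, 0, 1, 0, 0, 3, 0.06], [0, 0, 1, 0, 0, 8, 0.06], [0, 0, 1, 0, 0, 13, 0.06], [0, 0, 1, 0, 0, 18, 0.06], [0, 0, 1, 0, 0, 23, 0.06], [0, 0, 1, 0, 0, 28, 0.06], [0, 0, 1, 0, 0, 33, 0.06], [0, 0, 1, 0, 0, 38, 0.06], [0, 0, 1, 0, 0, 42, 0.06], [0, 0, 1, 0, 0, 43, 0.06], [0, 0, 1, 0, 0, 43, 0.06]])

```text
t: 5.55
ee_pos: [0.5055, 0.0491, 0.0968]
tool_rot: [179.9, 0.2, -23.0]
force: [-5.0, 0.8, 9.7]
grip_width: 0.0452
grip_force: 5.0
```

Run:
```python
from h import *
s=read_state();print(s["t"],s["ee_pos"],s["tool_rot"],s["force"],s["ft_torque"])
```

```text
5.55 [0.50545778 0.04907096 0.096756  ] [179.92751229   0.18047091 -23.00418633] [-5.00836892  0.79164688  9.69682365] [ 0.30737279  1.2800238  -0.05659555]
```

arm_command(rows=[[0, 0, -3, 0, 0, 0, 0.06], [0, 0, -10, 0, 0, 0, 0.06], [0, 0, -30, 0, 0, 0, 0.06], [0, 0, -60, 0, 0, 0, 0.06], [0, 0, -80, 0, 0, 0, 0.06], [0, 0, -85, 0, 0, 0, 0.06], [0, 0, -85, 0, 0, 0, 0.06]])

```text
t: 6.25
ee_pos: [0.5076, 0.048, 0.1817]
tool_rot: [-180.0, -0.1, -23.0]
force: [-0.3, 0.3, -0.8]
grip_width: 0.0452
grip_force: 0.0
```

Run:
```python
from h import *
s=read_state();print(s["t"],s["ee_pos"],s["tool_rot"],s["force"])
d=get_image("side");c=d["img"][200:300,280:400];a=cv2.resize(c,None,fx=3.3,fy=3.3,interpolation=2)
d=get_image("top");c=d["img"][240:340,230:420];b=cv2.resize(c,None,fx=2.1,fy=3.3,interpolation=2)[:a.shape[0]]
b=cv2.resize(c,None,fx=2,fy=2,interpolation=2);b=cv2.copyMakeBorder(b,0,a.shape[0]-b.shape[0],0,0,0)
cv2.imwrite("pics/s2.png",cv2.convertScaleAbs(np.hstack([a,b]),alpha=1.4))
```

```text
6.25 [0.50755107 0.04802073 0.18173946] [-1.79972069e+02 -9.89386596e-02 -2.30287779e+01] [-0.29268781  0.26094476 -0.80902025]
```

View pics/s2.png

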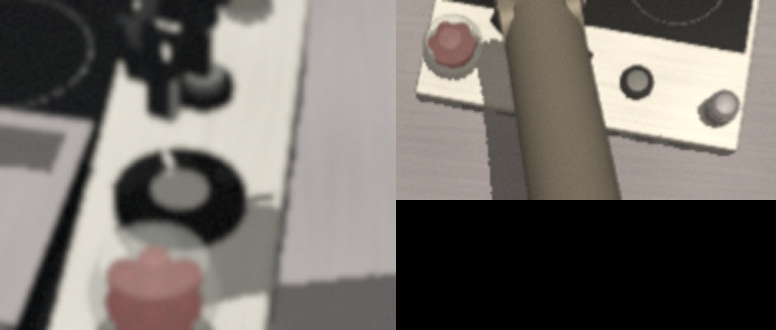

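Run:
```python
from h import *
d=get_image("side")
p=onz(d,280+165/3.3,200+152/3.3,.092);c=onz(d,280+180/3.3,200+188/3.3,.092);v=(p-c)[:2];print(p,c,np.linalg.norm(v),np.degrees(np.arctan2(v[1],v[0])),"want",-4.7-67.5)
```

```text
[0.51717425 0.01554357 0.092     ] [0.50486767 0.05314605 0.092     ] 0.039565116251076116 -71.8777074513985 want -72.2
```

arm_command(rows=[[10, 20, 0, 0, 0, 0, 0.06], [20, 45, 0, 0, 0, 0, 0.06], [32, 75, 0, 0, 0, 0, 0.06], [40, 94, 5, 0, 0, 0, 0.06], [42, 98, 25, 0, 0, 0, 0.06], [42, 98, 50, 0, 0, 0, 0.06], [42, 98, 68, 0, 0, 0, 0.06], [42, 98, 75, 0, 0, 0, 0.06], [42, 98, 75, 0, 0, 0, 0.06], [42, 98, 75, 0, 0, 0, 0.06]])

```text
t: 7.4
ee_pos: [0.5077, -0.0583, 0.1065]
tool_rot: [-180.0, -0.0, -23.0]
force: [0.9, -0.1, 0.4]
grip_width: 0.0453
grip_force: 0.0
```

Run:
```python
from h import *
s=read_state();print(s["t"],s["ee_pos"],s["tool_rot"],s["force"])
d=get_image("side");c=d["img"][180:290,280:400];cv2.imwrite("pics/s3.png",cv2.convertScaleAbs(cv2.resize(c,None,fx=5,fy=5,interpolation=2),alpha=1.6))
```

```text
7.4 [ 0.50772454 -0.05834448  0.10652199] [-1.79994115e+02 -2.12007330e-02 -2.30002844e+01] [ 0.93474131 -0.1302674   0.35702947]
```

View pics/s3.png

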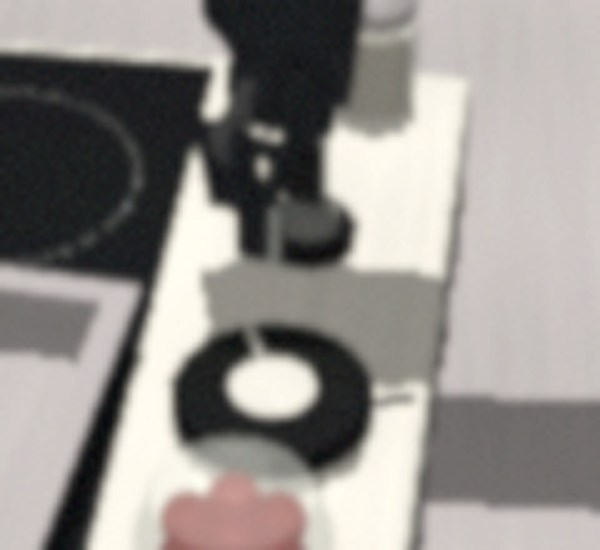

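The dial's pointer is at -71.9° against -72.2° wanted, so it is in the right notch. The near finger hangs clear of the dial at crop (257,262), and the far finger is over the cap at (318,225).

arm_command(rows=[[0, 0, 2, 0, 0, 0, 0.06], [0, 0, 4, 0, 0, 0, 0.06], [0, 0, 6, 0, 0, 0, 0.06], [0, 0, 8, 0, 0, 0, 0.06], [0, 0, 8, 0, 0, 0, 0.06]])

```text
t: 7.95
ee_pos: [0.5077, -0.0585, 0.0984]
tool_rot: [180.0, -0.0, -23.0]
force: [-0.3, -0.5, 2.5]
grip_width: 0.0452
grip_force: 1.3
```

arm_command(rows=[[0, 0, 1, 0, 0, 0, 0.06], [0, 0, 2, 0, 0, 0, 0.06], [0, 0, 2, 0, 0, 0, 0.06]])

```text
t: 8.25
ee_pos: [0.5077, -0.0585, 0.0965]
tool_rot: [-180.0, -0.0, -23.0]
force: [-1.1, 0.4, 3.8]
grip_width: 0.0453
grip_force: 1.9
```

arm_command(rows=[[0, 0, 1, 0, 0, 0, 0.06], [0, 0, 2, 0, 0, 0, 0.06], [0, 0, 2, 0, 0, 0, 0.06]])

```text
t: 8.55
ee_pos: [0.5077, -0.0585, 0.0948]
tool_rot: [180.0, -0.0, -23.0]
force: [-1.7, -0.9, 7.4]
grip_width: 0.0452
grip_force: 3.4
```

arm_command(rows=[[0, 0, 1, 0, 0, 0, 0.06], [0, 0, 1.5, 0, 0, 0, 0.06], [0, 0, 1.5, 0, 0, 0, 0.06], [0, 0, 1.5, 0, 0, 0, 0.06]])

```text
t: 8.95
ee_pos: [0.5078, -0.0585, 0.0945]
tool_rot: [180.0, -0.0, -23.0]
force: [-3.6, 1.1, 15.4]
grip_width: 0.0453
grip_force: 8.1
```

Run:
```python
from h import *
t=get_image("top");s=get_image("side");im=cv2.imread("pics/side0.png")
for z in(.076,.08,.084,.088,.092):
    P=onz(t,350.3,280,z);print(z,P.round(4),proj(s,P).round(1),"far/near edge v",proj(s,P+[0,-.016,0]).round(1)[1],proj(s,P+[0,.016,0]).round(1)[1], "disc-check",proj(s,onz(t,302.5,271.1,z)).round(1))
g=cv2.cvtColor(im,cv2.COLOR_BGR2GRAY);print(g[214:238,341],g[214:238,342])
```

```text
0.076 [ 0.4979 -0.086   0.076 ] [339.7 224.7] far/near edge v 220.8 228.7 disc-check [331.9 261.1]
0.08 [ 0.4972 -0.0858  0.08  ] [340.  223.5] far/near edge v 219.6 227.5 disc-check [332.3 259.8]
0.084 [ 0.4965 -0.0856  0.084 ] [340.3 222.3] far/near edge v 218.4 226.3 disc-check [332.6 258.5]
0.088 [ 0.4958 -0.0854  0.088 ] [340.6 221.1] far/near edge v 217.2 225.1 disc-check [332.9 257.1]
0.092 [ 0.4951 -0.0852  0.092 ] [340.9 219.9] far/near edge v 216.0 223.9 disc-check [333.2 255.8]
[149 150 146 135 112  94  88  89  88  88  85  75  59  45  34  27  19  15
  29  65 109 139 149 150] [150 150 147 136 112  94  89  88  88  88  84  75  59  45  34  23  20  15
  29  66 109 137 147 148]
```

The stop is solid at TCP z 0.0947. As a check on travel, I'll come up slowly and see where contact ends.

arm_command(rows=[[0, 0, -1.5, 0, 0, 0, 0.06], [0, 0, -3, 0, 0, 0, 0.06], [0, 0, -4.5, 0, 0, 0, 0.06], [0, 0, -5.5, 0, 0, 0, 0.06], [0, 0, -5.5, 0, 0, 0, 0.06]])

```text
t: 9.55
ee_pos: [0.5077, -0.0585, 0.0983]
tool_rot: [-180.0, -0.0, -23.0]
force: [0.8, -0.2, 2.4]
grip_width: 0.0451
grip_force: 1.4
```

arm_command(rows=[[0, 0, -1, 0, 0, 0, 0.06], [0, 0, -1, 0, 0, 0, 0.06]])

```text
t: 9.75
ee_pos: [0.5076, -0.0585, 0.0993]
tool_rot: [-180.0, -0.0, -23.0]
force: [1.3, 0.2, 2.4]
grip_width: 0.0455
grip_force: 1.1
```

arm_command(rows=[[0, 0, -1, 0, 0, 0, 0.06], [0, 0, -1, 0, 0, 0, 0.06]])

```text
t: 9.95
ee_pos: [0.5074, -0.0584, 0.1003]
tool_rot: [180.0, -0.0, -23.0]
force: [1.4, -0.9, 2.0]
grip_width: 0.0452
grip_force: 0.8
```

arm_command(rows=[[0, 0, -1, 0, 0, 0, 0.06], [0, 0, -1, 0, 0, 0, 0.06]])

```text
t: 10.15
ee_pos: [0.5065, -0.0583, 0.1009]
tool_rot: [180.0, 0.1, -23.0]
force: [0.1, 0.5, -0.3]
grip_width: 0.0452
grip_force: 0.0
```

Contact ended at about 0.1006, so the button travelled its full 6 mm and came back up. Now I'll retreat and take a last look.

arm_command(rows=[[0, 0, -10, 0, 0, 0, 0.06], [0, 0, -35, 0, 0, 0, 0.06], [0, 0, -70, 0, 0, 0, 0.06], [0, 0, -105, 0, 0, 0, 0.06], [0, 20, -130, 0, 0, 0, 0.06], [0, 55, -140, 0, 0, 0, 0.06], [0, 95, -140, 0, 0, 0, 0.06], [0, 135, -140, 0, 0, 0, 0.06], [0, 175, -140, 0, 0, 0, 0.06], [0, 215, -140, 0, 0, 0, 0.06], [0, 250, -140, 0, 0, 0, 0.06], [0, 250, -140, 0, 0, 0, 0.06]])

```text
t: 11.35
ee_pos: [0.4061, -0.2936, 0.2416]
tool_rot: [179.9, 0.0, -23.6]
force: [0.4, -0.1, -0.4]
grip_width: 0.0454
grip_force: 0.0
```

Run:
```python
from h import *
s=read_state();print(s["t"],s["ee_pos"],s["force"],s["joint_vel"].round(1))
a=get_image("top")["img"];b=get_image("side")["img"][160:340,200:400]
a=cv2.resize(a[170:325,220:430],None,fx=1.9,fy=1.9,interpolation=2);b=cv2.resize(b,None,fx=1.9,fy=1.9,interpolation=2);h=max(a.shape[0],b.shape[0])
f=lambda q:cv2.copyMakeBorder(q,0,h-q.shape[0],0,0,0)
cv2.imwrite("pics/end.png",cv2.convertScaleAbs(np.hstack([f(a),f(b)]),alpha=1.4))
```

```text
11.35 [ 0.40614428 -0.29361305  0.24164318] [ 0.35166533 -0.09365781 -0.36558136] [-2.5 -0.3 -4.7  0.6 -2.9  0.2 -2.5]
```

View pics/end.png

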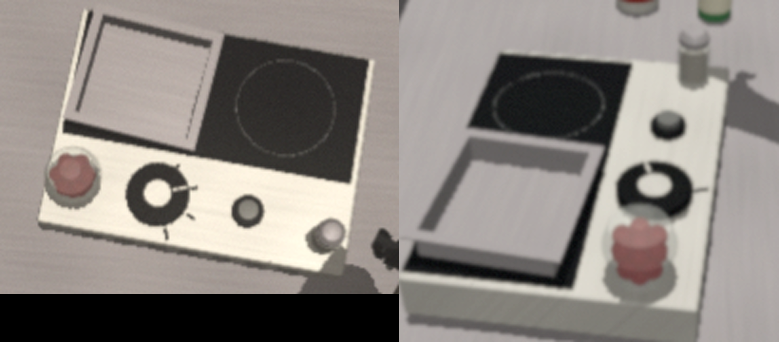

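The last picture shows the pointer on the second mark (left view, about (185,188)) and the button up at (248,210). The cup, shaker and pan stand where they were, and the arm is clear.

```bash
python3 -c "
from station import close_job;print(close_job())"
```

```text
the job is handed in; nothing more can be done
None
```

The dial is one notch clockwise with its pointer on the second-shortest mark, the start button was pressed fully down (about 6 mm) and came back up, the cup, shaker and pan did not move in the last pictures, and the job is handed in.

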